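Shut the oven down after baking

TASK

The baking is out: first take the small loaf tin off the open oven door and set it down upright on the round wooden board. Then swing the oven door up until it is fully shut, and last turn the larger knob on top of the oven (the thermostat) anticlockwise to its end stop, off. Leave the smaller timer knob and the other things as they are.

Things in the scene. Friction and masses are not known exactly. Their poses are not given: they have to be found in the camera images.
- oven: White table-top oven, 360 mm wide, 280 mm deep, 260 mm high, fixed. Origin on the table at the middle of the lower front edge; -x points out of the front (the door side), y along the front, z up. It stands to the robot's right, its front looking to the robot's left and somewhat away from it.
- door (a joint): Oven door, dark panel 320 mm wide, 135 mm high, 15 mm thick, hinged along its lower edge (hinge line along oven y, 80 mm above the oven's origin): 0 = shut (upright), 1.571 = open as at the start, lying level, inner face up, 80 mm above the table. A stiff hinge: it stays at any angle; lifting at the handle takes about 4 N.
- door_handle (a point): Middle of the handle: a round steel bar 12 mm thick, 200 mm long, along the hinge, held to the door by an arm at each end; 195 mm from the hinge line (60 mm past the panel's edge) and 36 mm outside the inner face. Open: 195 mm out from the oven front, 44 mm above the table, a finger fits between bar and panel from above. Shut: 36 mm in front of the oven, 275 mm up.
- thermostat (a joint): Larger knob on top of the oven: 0 = off, the anticlockwise end stop (seen from above); grows clockwise up to 4.7 rad. Starts 1.1 to 2.7 rad from off. Turning takes about 0.05 N m; it stays where it is left.
- thermostat_grip (a point): On the axis of the larger knob (58 mm behind the oven front, 100 mm to +y of its middle), 37 mm above the oven top. The knob: disc 48 mm across with an upright black bar 46 mm long, 14 mm wide, its top 44 mm above the oven; white pointer line on one half. Site x runs along the bar, pointer at -x, and turns with the knob; when off, the pointer points straight out of the oven's front.
- timer (a joint): Smaller knob on top of the oven, to be left alone: stands at its end stop, 0. Disc 32 mm, bar 30 mm long, 14 mm wide, same height; 58 mm behind the oven front, 100 mm to the -y side of its middle.
- tin: Open dark-steel loaf tin, 100 mm long (x), 52 mm wide (y), 42 mm high, walls 4 mm, about 0.16 kg, a 9 mm flat lip at each end. Origin under the middle of its floor. At the start it stands on the open door, underside 80 mm above the table, its length roughly along the hinge. Grip it across its width from above.
- board_top (a point): Centre of the upper face, 16 mm above the table, of a round wooden board lying on the table to the robot's left, 180 mm across, 16 mm thick, fixed.
- bowl: Bystander: white ceramic bowl, 100 mm across, 45 mm high, standing on top of the oven behind the knobs; origin under its middle
- mug: Bystander: white ceramic mug, 80 mm across, 90 mm high; origin under its middle
- jar: Bystander: glass jar with a steel lid, 70 mm across, 120 mm high; origin under its middle
- mill: Bystander: turned dark-wood pepper mill, 56 mm across, 157 mm high; origin under its middle
- lemon: Bystander: half lemon lying on its cut face, 58 mm across, 36 mm high; origin under its middle
- spoon: Bystander: wooden spoon, 250 mm long, lying flat near the far edge of the table

How it is judged:
By the outcome, as a careful person would: the job done as asked, in the order asked, and still so for the second after the job is handed in, with the robot touching nothing.
It also fails if it takes over 72 s, if anything falls off the work surface, if the arm or the gripper's body presses on something with over 40 N, if the wrist force passes 120 N, or if a joint passes its speed limit or range.

ROBOT

A 6-joint arm with a two-finger parallel gripper is mounted at the origin on the work surface. World frame = base frame: x ahead of the robot, y to its left, z up, the work surface at z = 0. Lengths are in mm, angles in rad, forces in N, time in s.
With the tool pointing down it reaches from about 275 to 1000 mm from the base axis. Payload 8.4 kg.
Tool frame: the origin (TCP) lies midway between the tips of the shut fingers; the grasp point (between the pads) lies 19 mm behind it; z points along the fingers, y is the line along which they close (so a half turn about z gives the same grasp; the last joint's range is limited). The gripper opens to 85 mm and grips with 20 to 120 N. Pads are 22 mm wide; open, the fingers measure 114 mm over their backs; the gripper's body (76 mm by 85 mm) begins 54 mm behind the grasp point. The pads swing forward as they close: fully open they stand 13 mm farther back than shut.
Start: joints at [1.281, 0.353, 1.633, -0, 1.155, -0.002], TCP at [177.401, 599.297, 231.281] pointing down, gripper open.
Joint ranges: [-2.63, 2.63], [-0.92, 2.1], [0.06, 2.66], [-1.3, 4.44], [0, 2.69], [-3.02, 3.02]. Speed limits (rad/s): [2.22, 2.22, 2.79, 3.14, 3.14, 3.14].

INTERFACE

Orientations are given as a unit quaternion [x, y, z, w].
In Python, from cell import robot gives the robot as it stands.
- The arm moves only by the tool send_rows, never from a script. Its argument "plan" is text: rows parted by semicolons, each of 7 numbers parted by spaces: the shift along the tool's x, y, z scaled (see below), then the turn, a rotation vector about the tool's x, y, z scaled (see below), then the opening, from -1 (shut) to 1 (fully open). In form: dx dy dz wx wy wz fingers; .... A call has exactly 5 rows; each row is the pose to reach, as a shift and turn from the pose commanded when the call began, along the tool's axes at that moment, turning the shorter way round; what a row does not reach only later rows make up. The controller multiplies each number of a shift by 100 mm and each number of a turn by pi rad. A row lasts 1/10 s, in which the tool goes at most 50 mm and 8.59 degrees, less where a joint would pass 70% of its speed; a pose out of reach is approached as far as the arm can. A call with a number of a shift or a turn outside -1 to 1 is refused whole. A call with a gripper value outside its range is refused whole. The fingers move at their own pace and stop on an object; "grip_force" is the grip in N (left out, the last holds). Time passes only in rows, so rows that repeat a pose let the fingers close, or fill a call up. It gives the time, the measured TCP pose, the force, the opening and the grip force at its end, in the units of the state.
- robot.observe(): the state, without advancing time (a new reading comes with each control period).
- robot.read_camera(name): name is "scene" or "top"; returns a dict with "image" (480x640x3 uint8, red, green, blue), "fx", "fy", "cx", "cy" (pixels), "T" (4x4, takes a point from camera to world coordinates). Camera axes: x right, y up, looking along -z (the intrinsics and any distortion apply to the point x, -y, -z); pixel columns grow to the right and rows downward; lengths in mm; the calibration is good to about 2 mm. A picture is of the moment at which its call begins. There is no depth.
- robot.finish_job(): hands the job in; it is judged then, once.
The state is a dict: "clock": time; "joint_pos": joint angles; "qd": joint speeds; "joint_efforts": joint torques, N m; "tool_pos": TCP position; "tcp_rot": TCP orientation; "ft_force": force on the tool from outside, world axes, zero at the start; "wrist_torque": the same for the moment, N m; "width": finger opening in mm; "grasp_force": force on a finger pad.
Only numpy, scipy, OpenCV 4.12 (cv2) and the standard library are available. Lean on these libraries where they do the work, as an engineer would, in place of code of your own. Each camera call takes 0.05 s, during which the arm holds its last target. There are 200 camera calls.

## Working session

There is one attempt and no reset: what is moved stays moved. The work goes in short steps, Python scripts to look and compute and a tool call to move; the robot and the scene stay as the last step left them, time stands still between calls to the robot, and variables do not carry over. Pictures are saved under pics/ and viewed, at most 10 in all, crops included, and the job is handed in when it is done.

Besides the shell and the picture viewer there is one more tool, called after "Call:" as a command line: name --argument value ..., lists and objects as JSON in quotes. send_rows: Moves the arm, as the interface text tells. Shifts and turns lie within -1 to 1; 1 stands for 100 mm of shift or pi rad of turn. Its arguments: {"type":"object","properties":{"plan":{"type":"string"},"grip_force":{"type":"number"}},"required":["plan"]}

```bash
mkdir -p pics; ls; python3 - <<'E'
from cell import robot
import cv2,numpy as np
print(robot.observe())
for n in("scene","top"):
    c=robot.read_camera(n); cv2.imwrite(f"pics/{n}0.png",c["image"][:,:,::-1]); print(n,{k:(np.round(v,3).tolist()) for k,v in c.items() if k!="image"})
E
```

```text
pics
{'clock': 0.0, 'joint_pos': array([ 1.28058900e+00,  3.53646773e-01,  1.63413080e+00,  6.43854928e-05,
        1.15518975e+00, -2.38127338e-03]), 'qd': array([-0.00027258, -0.0005193 , -0.00066003, -0.00084137, -0.0003679 ,
        0.00073556]), 'joint_efforts': array([-3.33296164e-03, -6.05252624e+01, -3.42075992e+01, -2.09938039e-04,
        9.33197007e-03,  4.24349673e-05]), 'tool_pos': array([177.25250458, 598.84770817, 230.56396141]), 'tcp_rot': array([ 1.43429625e-01,  9.89660280e-01, -6.75704570e-04, -1.29324220e-04]), 'ft_force': array([-0.9110983 ,  0.45617793, -0.30211003]), 'wrist_torque': array([-0.00045637, -0.00865282,  0.01950021]), 'grasp_force': 0.0, 'width': 85.52937884081533}
scene {'fx': 433.309, 'fy': 433.309, 'cx': 327.604, 'cy': 240.956, 'T': [[-0.747, -0.526, 0.407, 987.781], [0.665, -0.607, 0.436, 518.25], [0.017, 0.596, 0.803, 997.17], [0.0, 0.0, 0.0, 1.0]]}
top {'fx': 444.466, 'fy': 444.466, 'cx': 316.957, 'cy': 238.71, 'T': [[-0.029, 0.995, -0.093, 483.299], [-0.999, -0.032, -0.031, 54.031], [-0.034, 0.092, 0.995, 1246.191], [0.0, 0.0, 0.0, 1.0]]}
```

View pics/scene0.png

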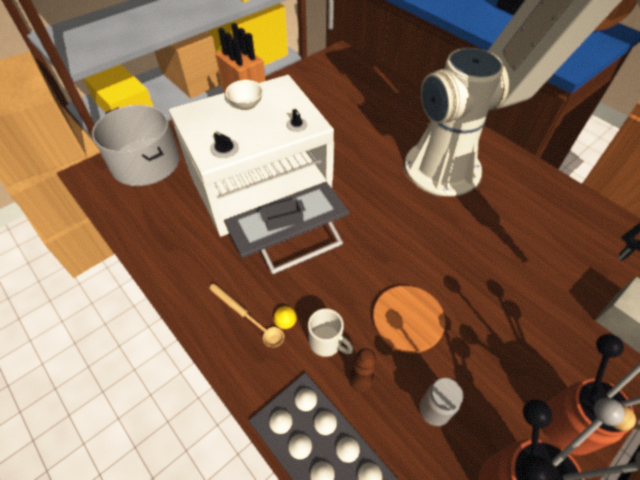

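View pics/top0.png

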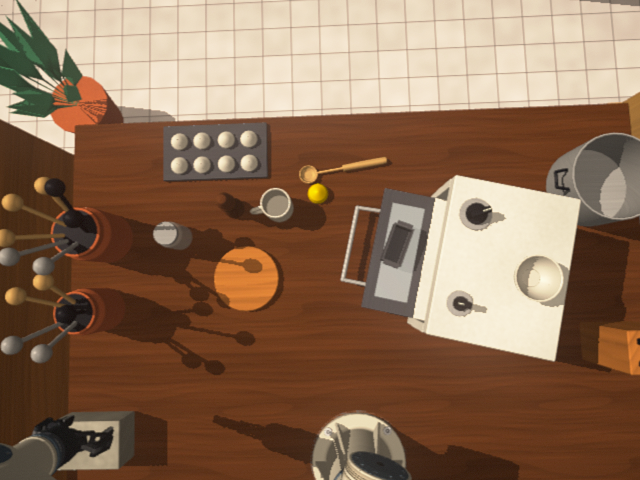

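Scene view: oven with the door open at (290,215), tin at (283,211), thermostat at (223,143), board at (410,318). Top view: tin at (398,243), thermostat at (477,213), timer at (461,302), handle bar at (354,245), board at (247,279).

```bash
cat > h.py <<'E'
import numpy as np,cv2
from scipy.spatial.transform import Rotation as R
def ray(c,u,v):
    d=np.array([(u-c["cx"])/c["fx"],-(v-c["cy"])/c["fy"],-1.]); T=np.array(c["T"]); return T[:3,3],T[:3,:3]@d
def onz(c,u,v,z):
    o,d=ray(c,u,v); return o+d*(z-o[2])/d[2]
def proj(c,p):
    T=np.array(c["T"]); q=T[:3,:3].T@(np.array(p)-T[:3,3]); return c["cx"]-c["fx"]*q[0]/q[2], c["cy"]+c["fy"]*q[1]/q[2]
def move(robot,p,Rt):
    "needed shift (units of 100mm) and rotvec (units of pi) in tool axes"
    s=robot.observe(); r=R.from_quat(s["tcp_rot"]); return np.round(r.inv().apply(np.array(p)-s["tool_pos"])/100,3), np.round((r.inv()*Rt).as_rotvec()/np.pi,4)
def down(ang):
    "tool z down, tool y (closing line) at world angle ang"
    y=np.array([np.cos(ang),np.sin(ang),0]); z=np.array([0,0,-1.]); return R.from_matrix(np.c_[np.cross(y,z),y,z])
E
python3 - <<'E'
from cell import robot
from h import *
c=robot.read_camera("top"); im=c["image"][:,:,::-1].copy()
s=robot.read_camera("scene"); si=s["image"][:,:,::-1].copy()
cv2.imwrite("pics/crop1.png",cv2.resize(im[165:365,335:595],None,fx=3,fy=3,interpolation=cv2.INTER_CUBIC))
cv2.imwrite("pics/crop2.png",cv2.resize(si[75:275,160:360],None,fx=3,fy=3,interpolation=cv2.INTER_CUBIC))
hsv=cv2.cvtColor(im,cv2.COLOR_BGR2HSV)
m=cv2.inRange(hsv[240:315,205:285],(8,150,150),(22,255,255))
n,l,st,ce=cv2.connectedComponentsWithStats(cv2.morphologyEx(m,cv2.MORPH_CLOSE,np.ones((15,15))))
i=1+st[1:,4].argmax(); print("board",st[i],onz(c,ce[i][0]+205,ce[i][1]+240,16))
E
```

```text
board [   9    0   71   75 3471] [493.00499287 289.10111679  16.        ]
```

View pics/crop1.png

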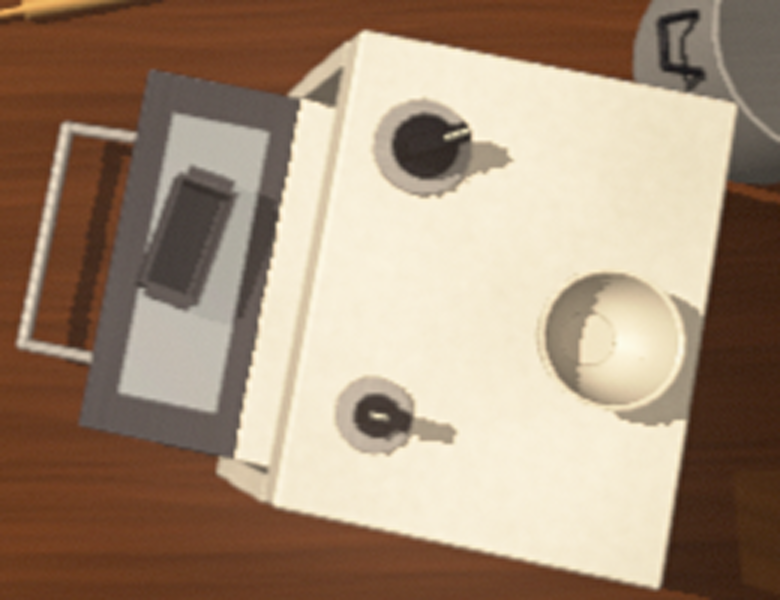

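View pics/crop2.png

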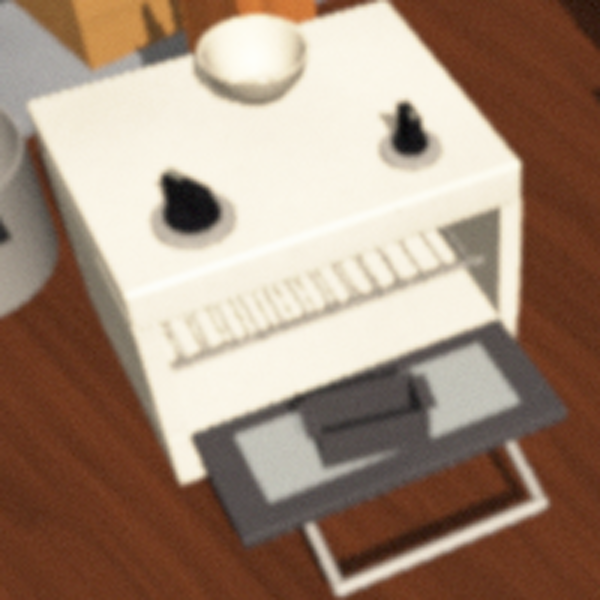

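Crop 1 (3x top): oven corners (363,31), (736,103), (660,588), (275,505); tin lips centred (213,174) and (168,297); thermostat pointer line (445,136)-(468,128), pointing to the back; bar handle from (65,125) to (20,347). Crop 2 confirms: tin centre about (365,410), handle ends (545,505) and (340,592).

```bash
cat > m.py <<'E'
from cell import robot
from h import *
c=robot.read_camera("top"); s=robot.read_camera("scene")
f=lambda x,y:(x/3+335-.33,y/3+165-.33); g=lambda x,y:(x/3+160-.33,y/3+75-.33)
W=np.array([onz(c,*f(*p),260)[:2] for p in [(363,31),(736,103),(660,588),(275,505)]])
S=np.array([onz(s,*g(*p),260)[:2] for p in [(130,300),(28,102),(388,0),(520,162)]])
M=np.array([[0,180],[280,180],[280,-180],[0,-180]])
for P in(W,S,(W+S)/2):
    print("sides",[round(np.linalg.norm(P[i]-P[(i+1)%4]),1) for i in range(4)])
    A=(M-M.mean(0))@[1,1j]; B=(P-P.mean(0))@[1,1j]; k=(np.conj(A)@B); yaw=np.angle(k)
    Rm=np.array([[np.cos(yaw),-np.sin(yaw)],[np.sin(yaw),np.cos(yaw)]]); t=P.mean(0)-Rm@M.mean(0); print("yaw",yaw,"org",t)
def o2w(p): return np.r_[Rm@np.array(p[:2])+t,p[2]]
def w2o(p): return Rm.T@(np.array(p)[:2]-t)
print("handle ends oven frame",[w2o(onz(c,*f(*p),44)).round(1) for p in[(65,125),(20,347)]],[w2o(onz(s,*g(*p),44)).round(1) for p in[(340,590),(545,505)]])
print("panel corners",[w2o(onz(c,*f(*p),80)).round(1) for p in[(152,70),(80,425),(300,97),(233,458)]])
a,b=[onz(c,*f(*p),122) for p in[(213,174),(168,297)]]; tc=(a+b)/2
print("tin",tc,np.linalg.norm(a-b),"yaw",np.arctan2(*(a-b)[1::-1]),"oven y dir",yaw+np.pi/2,w2o(tc), "scene px of it",3*(np.array(proj(s,tc))-[160,75]))
k=o2w((58,100,304)); d=[onz(c,*f(*p),304)-k for p in[(445,136),(468,128)]]
print("knob",k,"ptr ang vs off", [round((np.arctan2(*(Rm@[-1,0])[::-1])-np.arctan2(e[1],e[0]))%(2*np.pi),3) for e in d],[np.linalg.norm(e) for e in d])
print("knob px top",3*(np.array(proj(c,o2w((58,100,304))))-[335,165]), "skirt",3*(np.array(proj(c,o2w((58,100,263))))-[335,165]),"timer",3*(np.array(proj(c,o2w((58,-100,263))))-[335,165]))
E
python3 m.py
```

```text
sides [np.float64(275.5), np.float64(356.7), np.float64(276.8), np.float64(355.7)]
yaw -1.8047900952278169 org [ 535.66013865 -186.41330528]
sides [np.float64(282.9), np.float64(358.5), np.float64(274.9), np.float64(355.9)]
yaw -1.8007112298085395 org [ 532.45813775 -183.24711135]
sides [np.float64(279.2), np.float64(357.6), np.float64(275.9), np.float64(355.8)]
yaw -1.8027451575165188 org [ 534.05845507 -184.8297478 ]
handle ends oven frame [array([-195.2,  104.5]), array([-195.7, -100.8])] [array([-194.9,  101.2]), array([-197.9, -101.1])]
panel corners [array([-130.3,  161.5]), array([-132.6, -156.2]), array([  1.1, 163.1]), array([   1.1, -157.1])]
tin [ 570.49790617 -115.97911279  122.        ] 110.92915818962233 yaw -0.39172370049005795 oven y dir -0.2319488307216222 [-75.38333694  19.63659975] scene px of it [360.67480142 404.00138269]
knob [ 618.04775392 -264.26398273  304.        ] ptr ang vs off [np.float64(2.445), np.float64(2.562)] [np.float64(6.4382444641818415), np.float64(23.544038852702315)]
knob px top [436.02451293 139.33478016] skirt [417.50948339 147.85366482] timer [369.91106821 416.40998504]
```

```bash
python3 - <<'E'
from cell import robot
from h import *
c=robot.read_camera("top"); im=c["image"][:,:,::-1]
hsv=cv2.cvtColor(im,cv2.COLOR_BGR2HSV)[230:330,195:300]
for v in(170,185,200):
    m=cv2.morphologyEx(cv2.inRange(hsv,(5,150,v),(25,255,255)),cv2.MORPH_OPEN,np.ones((3,3)))
    n=max(cv2.findContours(m,0,2)[0],key=cv2.contourArea); (x,y),r=cv2.minEnclosingCircle(n)
    print(v,x+195,y+230,r,onz(c,x+195,y+230,16).round(1),r/c["fx"]*1240)
print(move(robot,[570.5,-116,240],down(1.179)))
E
```

```text
170 245.71183395385742 278.16603088378906 32.05057144165039 [494.5 292.8  16. ] 89.41671114175752
185 245.29720306396484 277.9055938720703 31.989160537719727 [495.3 293.9  16. ] 89.24538311823947
200 245.51079177856445 277.6978416442871 31.461387634277344 [495.8 293.3  16. ] 87.77296889494023
(array([-5.799, -5.742, -0.087]), array([-0.0001,  0.    ,  0.0331]))
```

Call:
send_rows --plan "-0.2 -0.2 0 0 0 0.01 1;-0.4 -0.4 0 0 0 0.02 1;-0.6 -0.6 0 0 0 0.033 1;-0.75 -0.75 0 0 0 0.033 1;-0.9 -0.9 0 0 0 0.033 1" --grip_force 40

```text
clock: 0.85
tool_pos: [238.6, 486.5, 231.4]
tcp_rot: [0.194, 0.981, 0.0, -0.0]
ft_force: [-0.4, 0.4, 0.5]
width: 85.3
grasp_force: 0.0
```

Call:
send_rows --plan "-0.18 -0.14 0 0 0 0 1;-0.36 -0.28 0 0 0 0 1;-0.54 -0.43 0 0 0 0 1;-0.72 -0.57 0 0 0 0 1;-0.9 -0.72 0 0 0 0 1"

```text
clock: 1.35
tool_pos: [294.4, 385.8, 231.5]
tcp_rot: [0.194, 0.981, 0.0, 0.0]
ft_force: [0.5, 0.5, -0.4]
width: 85.3
grasp_force: 0.0
```

Call:
send_rows --plan "-0.18 -0.14 0 0 0 0 1;-0.36 -0.28 0 0 0 0 1;-0.54 -0.43 0 0 0 0 1;-0.72 -0.57 0 0 0 0 1;-0.9 -0.72 0 0 0 0 1"

```text
clock: 1.85
tool_pos: [350.2, 284.9, 231.5]
tcp_rot: [0.194, 0.981, 0.0, 0.0]
ft_force: [0.2, 0.1, 0.5]
width: 85.3
grasp_force: 0.0
```

Call:
send_rows --plan "-0.18 -0.14 0 0 0 0 1;-0.36 -0.28 0 0 0 0 1;-0.54 -0.43 0 0 0 0 1;-0.72 -0.57 0 0 0 0 1;-0.9 -0.72 0 0 0 0 1"

```text
clock: 2.35
tool_pos: [405.9, 183.9, 231.5]
tcp_rot: [0.194, 0.981, 0.0, 0.0]
ft_force: [0.2, -0.1, 0.7]
width: 85.3
grasp_force: 0.0
```

Call:
send_rows --plan "-0.18 -0.14 0 0 0 0 1;-0.36 -0.28 0 0 0 0 1;-0.54 -0.43 0 0 0 0 1;-0.72 -0.57 0 0 0 0 1;-0.9 -0.72 0 0 0 0 1"

```text
clock: 2.85
tool_pos: [461.6, 83.0, 231.5]
tcp_rot: [0.194, 0.981, 0.0, 0.0]
ft_force: [0.8, 0.6, 0.5]
width: 85.3
grasp_force: 0.0
```

```bash
python3 -c "
from cell import robot
from h import *
print(move(robot,[570.5,-116,200],down(1.179)),robot.observe()['joint_pos'].round(3))"
```

```text
(array([-1.764, -1.426,  0.315]), array([0.0001, 0.0001, 0.0005])) [ 0.175  0.107  1.955  0.     1.079 -1.006]
```

Call:
send_rows --plan "-0.18 -0.14 0 0 0 0 1;-0.36 -0.28 0 0 0 0 1;-0.54 -0.43 0 0 0 0 1;-0.72 -0.57 0 0 0 0 1;-0.85 -0.69 0 0 0 0 1"

```text
clock: 3.35
tool_pos: [514.1, -13.6, 231.5]
tcp_rot: [0.194, 0.981, 0.0, 0.0]
ft_force: [0.6, -0.3, 1.1]
width: 85.3
grasp_force: 0.0
```

Call:
send_rows --plan "-0.2 -0.15 0.05 0 0 0 1;-0.4 -0.3 0.1 0 0 0 1;-0.6 -0.5 0.2 0 0 0 1;-0.85 -0.68 0.3 0 0 0 1;-0.85 -0.68 0.3 0 0 0 1"

```text
clock: 3.85
tool_pos: [566.9, -110.3, 200.1]
tcp_rot: [0.195, 0.981, -0.0, -0.0]
ft_force: [0.3, -0.4, 0.2]
width: 85.1
grasp_force: 0.0
```

```bash
python3 -c "
from cell import robot
from h import *
print(move(robot,[570.5,-116,86],down(1.179)),robot.observe()['joint_pos'].round(3))
im=robot.read_camera('top')['image'][:,:,::-1]
s=robot.read_camera('scene')['image'][:,:,::-1]
cv2.imwrite('pics/c3.png',np.hstack([cv2.resize(im[165:365,335:495],None,fx=2.4,fy=2.4),cv2.resize(s[75:275,180:350],None,fx=2.4,fy=2.4)]))"
```

```text
(array([-0.056, -0.038,  1.141]), array([-0.0002, -0.    , -0.0002])) [-1.940e-01  3.120e-01  1.768e+00 -1.000e-03  1.062e+00 -1.372e+00]
```

View pics/c3.png

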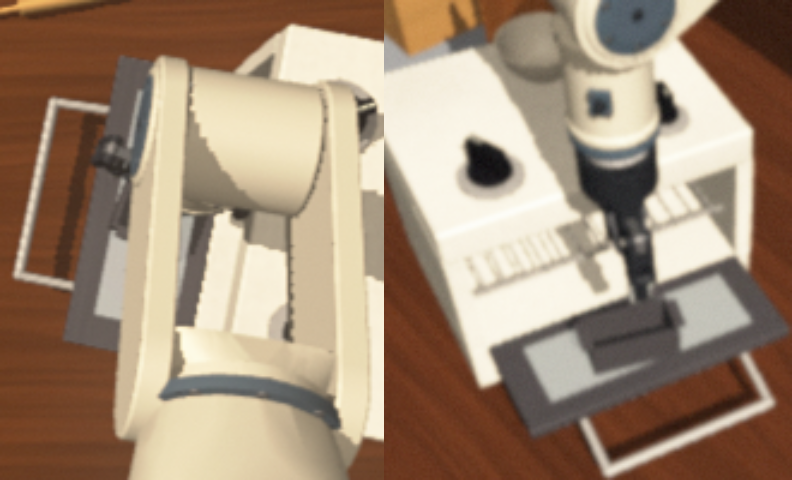

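Picture 3: gripper is centred over the tin, tips just above it at (645,295); the wrist fork sits above the oven edge, so I check its height.

```bash
python3 -c "
from cell import robot
from h import *
s=robot.read_camera('scene'); p=robot.observe()['tool_pos']
for u,v in[(286.7,81),(277,91.5+5),(288,130)]:
  o,d=ray(s,u,v); k=((p-o)[:2]@d[:2])/(d[:2]@d[:2]); print(o+k*d)
"
```

```text
[541.19926014 -89.47835607 505.21120795]
[ 558.25436432 -102.32212146  471.21177925]
[544.41896484 -92.02039738 386.60504058]
```

Call:
send_rows --plan "-0.02 -0.02 0.2 0 0 0 1;-0.03 -0.02 0.4 0 0 0 1;-0.03 -0.02 0.6 0 0 0 1;-0.03 -0.02 0.7 0 0 0 1;-0.03 -0.02 0.75 0 0 0 1"

```text
clock: 4.5
tool_pos: [567.4, -109.8, 125.9]
tcp_rot: [0.194, 0.981, 0.0, -0.0]
ft_force: [-1.2, 0.1, -0.1]
width: 85.3
grasp_force: 0.0
```

Call:
send_rows --plan "0 0 0.1 0 0 0 1;0 0 0.2 0 0 0 1;0 0 0.3 0 0 0 1;0 0 0.37 0 0 0 1;0 0 0.37 0 0 0 1"

```text
clock: 5.0
tool_pos: [567.2, -110.5, 88.1]
tcp_rot: [0.195, 0.981, 0.0, -0.001]
ft_force: [0.1, 0.4, -1.5]
width: 85.6
grasp_force: 0.0
```

Call:
send_rows --plan "0 0 0 0 0 0 0.3;0 0 0 0 0 0 0;0 0 0 0 0 0 0;0 0 0 0 0 0 -0.2;0 0 0 0 0 0 -0.3"

```text
clock: 5.5
tool_pos: [568.3, -110.7, 89.9]
tcp_rot: [0.194, 0.981, -0.0, 0.001]
ft_force: [-0.8, 0.4, 6.1]
width: 51.1
grasp_force: 42.5
```

Call:
send_rows --plan "0 0 0 0 0 0 -0.6;0 0 0 0 0 0 -0.6;0 0 0 0 0 0 -0.6;0 0 0 0 0 0 -0.6;0 0 0 0 0 0 -0.6"

```text
clock: 6.0
tool_pos: [568.3, -110.8, 89.8]
tcp_rot: [0.195, 0.981, -0.0, 0.0]
ft_force: [-1.0, -1.0, 5.9]
width: 51.6
grasp_force: 42.5
```

Call:
send_rows --plan "0 0 -0.1 0 0 0 -0.6;0 0 -0.3 0 0 0 -0.6;0 0 -0.5 0 0 0 -0.6;0 0 -0.7 0 0 0 -0.6;0 0 -0.9 0 0 0 -0.6"

```text
clock: 6.5
tool_pos: [567.6, -110.5, 180.3]
tcp_rot: [0.195, 0.981, 0.0, -0.0]
ft_force: [0.1, -0.6, -1.3]
width: 51.7
grasp_force: 42.2
```

Call:
send_rows --plan "0.1 0.15 0 0 0 0 -0.6;0.2 0.3 0 0 0 0 -0.6;0.3 0.5 0 0 0 0 -0.6;0.45 0.7 0 0 0 0 -0.6;0.6 0.9 0 0 0 0 -0.6"

```text
clock: 7.0
tool_pos: [545.0, -2.3, 177.9]
tcp_rot: [0.194, 0.981, -0.0, -0.001]
ft_force: [0.6, 0.2, -0.8]
width: 51.5
grasp_force: 42.3
```

Call:
send_rows --plan "0.12 0.18 0 0 0 0 -0.6;0.24 0.36 0 0 0 0 -0.6;0.36 0.54 0 0 0 0 -0.6;0.48 0.72 0 0 0 0 -0.6;0.6 0.9 0 0 0 0 -0.6"

```text
clock: 7.5
tool_pos: [523.6, 103.5, 177.9]
tcp_rot: [0.194, 0.981, -0.0, -0.001]
ft_force: [1.1, 0.1, -1.4]
width: 51.5
grasp_force: 42.3
```

Call:
send_rows --plan "0.12 0.18 0 0 0 0 -0.6;0.24 0.36 0 0 0 0 -0.6;0.36 0.54 0 0 0 0 -0.6;0.48 0.72 0 0 0 0 -0.6;0.6 0.9 0 0 0 0 -0.6"

```text
clock: 8.0
tool_pos: [502.3, 209.3, 177.9]
tcp_rot: [0.194, 0.981, -0.001, -0.001]
ft_force: [-0.1, -0.1, -2.2]
width: 51.4
grasp_force: 42.3
```

Call:
send_rows --plan "0.12 0.18 0 0 0 0 -0.6;0.24 0.36 0 0 0 0 -0.6;0.36 0.54 0 0 0 0 -0.6;0.42 0.72 0 0 0 0 -0.6;0.42 0.72 0 0 0 0 -0.6"

```text
clock: 8.5
tool_pos: [492.3, 292.8, 178.5]
tcp_rot: [0.193, 0.981, 0.0, -0.0]
ft_force: [0.4, 0.1, -1.6]
width: 51.4
grasp_force: 42.3
```

```bash
python3 -c "
from cell import robot
from h import *
print(robot.observe()['width'],move(robot,[495,293,30],down(1.179)))"
```

```text
51.444106817238406 (array([-0.025,  0.012,  1.485]), array([-0.    , -0.0002,  0.0009]))
```

Call:
send_rows --plan "-0.02 0.01 0.2 0 0 0 -0.6;-0.02 0.01 0.4 0 0 0 -0.6;-0.02 0.01 0.6 0 0 0 -0.6;-0.02 0.01 0.8 0 0 0 -0.6;-0.02 0.01 1 0 0 0 -0.6"

```text
clock: 9.0
tool_pos: [494.9, 290.0, 78.0]
tcp_rot: [0.194, 0.981, -0.0, -0.0]
ft_force: [1.1, 0.2, -1.2]
width: 51.2
grasp_force: 42.4
```

Call:
send_rows --plan "0 0 0.12 0 0 0 -0.6;0 0 0.24 0 0 0 -0.6;0 0 0.36 0 0 0 -0.6;0 0 0.46 0 0 0 -0.6;0 0 0.46 0 0 0 -0.6"

```text
clock: 9.5
tool_pos: [494.7, 290.0, 32.0]
tcp_rot: [0.194, 0.981, -0.001, -0.001]
ft_force: [-0.1, -0.8, -2.0]
width: 51.6
grasp_force: 42.3
```

Call:
send_rows --plan "0 0 0.01 0 0 0 -0.6;0 0 0.02 0 0 0 -0.6;0 0 0.03 0 0 0 -0.6;0 0 0.04 0 0 0 -0.6;0 0 0.04 0 0 0 -0.6"

```text
clock: 10.0
tool_pos: [495.5, 290.4, 29.4]
tcp_rot: [0.195, 0.981, 0.0, 0.0]
ft_force: [0.2, 1.0, -1.4]
width: 51.6
grasp_force: 42.3
```

Call:
send_rows --plan "0 0 0.01 0 0 0 -0.6;0 0 0.02 0 0 0 -0.6;0 0 0.03 0 0 0 -0.6;0 0 0.03 0 0 0 -0.6;0 0 0.03 0 0 0 -0.6"

```text
clock: 10.5
tool_pos: [495.4, 290.4, 26.2]
tcp_rot: [0.194, 0.981, -0.0, -0.0]
ft_force: [0.1, 0.5, -1.0]
width: 51.5
grasp_force: 42.3
```

Call:
send_rows --plan "0 0 0.005 0 0 0 -0.6;0 0 0.01 0 0 0 -0.6;0 0 0.015 0 0 0 -0.6;0 0 0.015 0 0 0 -0.6;0 0 0.015 0 0 0 -0.6"

```text
clock: 11.0
tool_pos: [495.5, 290.4, 25.9]
tcp_rot: [0.194, 0.981, 0.0, 0.0]
ft_force: [-3.4, -2.0, 12.7]
width: 51.3
grasp_force: 44.0
```

Call:
send_rows --plan "0 0 0 0 0 0 0;0 0 0 0 0 0 0.6;0 0 0 0 0 0 1;0 0 0 0 0 0 1;0 0 0 0 0 0 1"

```text
clock: 11.5
tool_pos: [495.4, 290.4, 24.7]
tcp_rot: [0.194, 0.981, -0.0, -0.0]
ft_force: [-0.0, 0.6, -0.4]
width: 85.4
grasp_force: 0.0
```

Call:
send_rows --plan "0 0 -0.1 0 0 0 1;0 0 -0.3 0 0 0 1;0 0 -0.5 0 0 0 1;0 0 -0.75 0 0 0 1;0 0 -1 0 0 0 1"

```text
clock: 12.0
tool_pos: [495.3, 290.3, 126.3]
tcp_rot: [0.194, 0.981, -0.0, 0.0]
ft_force: [-0.4, -0.1, 0.9]
width: 85.2
grasp_force: 0.0
```

Call:
send_rows --plan "0 0 0 0 0 -0.02 0;0 0 0 0 0 -0.04 0;0 0 0 0 0 -0.051 0;-0.1 -0.1 0 0 0 -0.051 -0.1;-0.3 -0.2 0 0 0 -0.051 -0.1"

```text
clock: 12.5
tool_pos: [515.0, 259.9, 125.1]
tcp_rot: [0.115, 0.993, -0.0, -0.0]
ft_force: [-0.9, 0.1, 1.2]
width: 38.6
grasp_force: 0.0
```

```bash
python3 - <<'E'
from cell import robot
from h import *
print(robot.observe()['width'],move(robot,[579,5,120],down(1.339)))
E
python3 m.py >/dev/null; python3 -c "
from cell import robot
import cv2,numpy as np
s=robot.read_camera('scene')['image'][:,:,::-1]
cv2.imwrite('pics/c4.png',cv2.resize(s[160:400,200:480],None,fx=2.4,fy=2.4))"
```

```text
38.57207410177152 (array([-1.206, -2.335,  0.052]), array([-0.0001, -0.0001,  0.0004]))
```

View pics/c4.png

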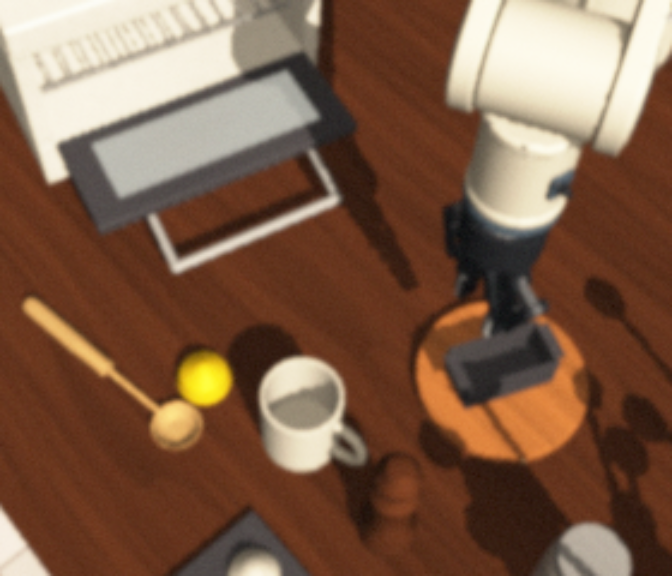

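Picture 4: tin at (505,365) stands upright on the board, door still open with the handle from (178,268) to (335,200). Next the handle.

Call:
send_rows --plan "-0.08 -0.16 0 0 0 0 -0.1;-0.16 -0.32 0 0 0 0 -0.1;-0.24 -0.48 0 0 0 0 -0.1;-0.32 -0.64 0 0 0 0 -0.1;-0.4 -0.78 0 0 0 0 -0.1"

```text
clock: 13.15
tool_pos: [536.4, 174.6, 124.9]
tcp_rot: [0.116, 0.993, -0.0, -0.0]
ft_force: [0.3, 0.3, 0.3]
width: 38.3
grasp_force: 0.0
```

Call:
send_rows --plan "-0.08 -0.16 0 0 0 0 -0.1;-0.16 -0.32 0 0 0 0 -0.1;-0.24 -0.48 0 0 0 0 -0.1;-0.32 -0.64 0 0 0 0 -0.1;-0.4 -0.78 0 0 0 0 -0.1"

```text
clock: 13.65
tool_pos: [557.7, 89.3, 124.9]
tcp_rot: [0.116, 0.993, 0.0, -0.0]
ft_force: [0.2, 1.0, 0.2]
width: 38.5
grasp_force: 0.0
```

Call:
send_rows --plan "-0.08 -0.16 0 0 0 0 -0.1;-0.16 -0.32 0 0 0 0 -0.1;-0.24 -0.48 0 0 0 0 -0.1;-0.36 -0.68 0 0 0 0 -0.1;-0.36 -0.68 0 0 0 0 -0.1"

```text
clock: 14.15
tool_pos: [578.0, 13.7, 124.9]
tcp_rot: [0.116, 0.993, -0.0, 0.0]
ft_force: [0.4, 0.0, -0.3]
width: 38.3
grasp_force: 0.0
```

```bash
python3 - <<'E'
from cell import robot
from h import *
print(robot.observe()['width'],move(robot,[579,5,27],down(1.339)))
a=np.linspace(0,np.pi/2,36)
P=np.c_[195*np.cos(a)+36*np.sin(a),-(195*np.sin(a)-36*np.cos(a))]/100
for k in range(0,35,5): print('; '.join(f"0 {y:.3f} {z:.3f} 0 0 0 -1" for y,z in P[k+1:k+6]-P[k]))
E
```

```text
38.25713220475087 (array([-0.029, -0.082,  0.979]), array([-0.0001,  0.0003, -0.0005]))
0 0.014 -0.088 0 0 0 -1; 0 0.024 -0.176 0 0 0 -1; 0 0.031 -0.265 0 0 0 -1; 0 0.033 -0.354 0 0 0 -1; 0 0.031 -0.443 0 0 0 -1
0 -0.006 -0.089 0 0 0 -1; 0 -0.015 -0.177 0 0 0 -1; 0 -0.029 -0.265 0 0 0 -1; 0 -0.047 -0.352 0 0 0 -1; 0 -0.068 -0.439 0 0 0 -1
0 -0.025 -0.085 0 0 0 -1; 0 -0.054 -0.169 0 0 0 -1; 0 -0.087 -0.252 0 0 0 -1; 0 -0.124 -0.333 0 0 0 -1; 0 -0.164 -0.413 0 0 0 -1
0 -0.044 -0.078 0 0 0 -1; 0 -0.091 -0.153 0 0 0 -1; 0 -0.141 -0.226 0 0 0 -1; 0 -0.195 -0.297 0 0 0 -1; 0 -0.252 -0.366 0 0 0 -1
0 -0.060 -0.066 0 0 0 -1; 0 -0.123 -0.129 0 0 0 -1; 0 -0.188 -0.189 0 0 0 -1; 0 -0.256 -0.246 0 0 0 -1; 0 -0.327 -0.301 0 0 0 -1
0 -0.073 -0.051 0 0 0 -1; 0 -0.148 -0.098 0 0 0 -1; 0 -0.225 -0.143 0 0 0 -1; 0 -0.305 -0.183 0 0 0 -1; 0 -0.386 -0.220 0 0 0 -1
0 -0.082 -0.033 0 0 0 -1; 0 -0.166 -0.063 0 0 0 -1; 0 -0.252 -0.089 0 0 0 -1; 0 -0.338 -0.111 0 0 0 -1; 0 -0.425 -0.129 0 0 0 -1
```

Call:
send_rows --plan "-0.02 -0.07 0.1 0 0 0 -0.1;-0.02 -0.07 0.3 0 0 0 -0.1;-0.02 -0.07 0.5 0 0 0 -0.1;-0.02 -0.07 0.7 0 0 0 -0.1;-0.02 -0.07 0.75 0 0 0 -0.1"

```text
clock: 14.65
tool_pos: [575.4, 8.9, 47.2]
tcp_rot: [0.115, 0.993, -0.0, -0.002]
ft_force: [-0.4, 1.1, -0.2]
width: 38.4
grasp_force: 0.0
```

Call:
send_rows --plan "0 0 0.05 0 0 0 -0.1;0 0 0.1 0 0 0 -0.1;0 0 0.15 0 0 0 -0.1;0 0 0.22 0 0 0 -0.1;0 0 0.22 0 0 0 -0.1" --grip_force 25

```text
clock: 15.15
tool_pos: [577.0, 8.6, 27.2]
tcp_rot: [0.115, 0.993, -0.0, -0.0]
ft_force: [-0.1, 1.0, 0.5]
width: 38.7
grasp_force: 0.0
```

Call:
send_rows --plan "0 0 0 0 0 0 -0.3;0 0 0 0 0 0 -0.5;0 0 0 0 0 0 -0.8;0 0 0 0 0 0 -1;0 0 0 0 0 0 -1"

```text
clock: 15.65
tool_pos: [576.6, 4.6, 28.2]
tcp_rot: [0.114, 0.993, -0.003, -0.0]
ft_force: [-3.8, -26.3, 6.5]
width: 11.1
grasp_force: 26.2
```

Call:
send_rows --plan "0 -0.02 0 0 0 0 -1;0 -0.04 0 0 0 0 -1;0 -0.04 -0.01 0 0 0 -1;0 -0.04 -0.01 0 0 0 -1;0 -0.04 -0.01 0 0 0 -1"

```text
clock: 16.15
tool_pos: [576.6, 4.4, 28.9]
tcp_rot: [0.115, 0.993, -0.0, 0.0]
ft_force: [-1.1, -5.3, 2.3]
width: 10.8
grasp_force: 25.6
```

Call:
send_rows --plan "0 0.014 -0.088 0 0 0 -1;0 0.024 -0.176 0 0 0 -1;0 0.031 -0.265 0 0 0 -1;0 0.033 -0.354 0 0 0 -1;0 0.031 -0.443 0 0 0 -1"

```text
clock: 16.65
tool_pos: [577.1, 7.5, 73.0]
tcp_rot: [0.115, 0.993, -0.0, -0.0]
ft_force: [1.1, -6.1, -4.9]
width: 10.7
grasp_force: 24.7
```

Works as meant; continue along the arc.

Call:
send_rows --plan "0 -0.006 -0.089 0 0 0 -1;0 -0.015 -0.177 0 0 0 -1;0 -0.029 -0.265 0 0 0 -1;0 -0.047 -0.352 0 0 0 -1;0 -0.068 -0.439 0 0 0 -1"

```text
clock: 17.15
tool_pos: [575.6, 1.1, 117.4]
tcp_rot: [0.115, 0.993, 0.0, -0.0]
ft_force: [2.2, -3.5, -5.3]
width: 10.7
grasp_force: 24.3
```

Call:
send_rows --plan "0 -0.025 -0.085 0 0 0 -1;0 -0.054 -0.169 0 0 0 -1;0 -0.087 -0.252 0 0 0 -1;0 -0.124 -0.333 0 0 0 -1;0 -0.164 -0.413 0 0 0 -1"

```text
clock: 17.65
tool_pos: [572.0, -14.3, 159.2]
tcp_rot: [0.115, 0.993, 0.001, 0.0]
ft_force: [2.1, 6.3, -1.3]
width: 10.9
grasp_force: 24.4
```

```bash
python3 - <<'E'
from cell import robot
from h import *
import runpy,io,contextlib
o=robot.observe(); p=o['tool_pos']; t=np.array([534.06,-184.83]); ex=np.array([np.cos(-1.8027),np.sin(-1.8027)])
out=-(p[:2]-t)@ex; print(out,p[2]+17-80,np.hypot(out,p[2]+17-80),o['ft_force'],o['wrist_torque'])
E
```

```text
174.691380397489 96.21282913009765 199.4341667678775 [ 2.10221586  6.27653919 -1.26362219] [ 1.08995509 -0.24395804 -0.0632746 ]
```

Call:
send_rows --plan "0 -0.044 -0.078 0 0 0 -1;0 -0.091 -0.153 0 0 0 -1;0 -0.141 -0.226 0 0 0 -1;0 -0.195 -0.297 0 0 0 -1;0 -0.252 -0.366 0 0 0 -1"

```text
clock: 18.15
tool_pos: [566.4, -37.8, 196.4]
tcp_rot: [0.116, 0.993, 0.002, 0.0]
ft_force: [0.8, 11.5, 3.6]
width: 11.1
grasp_force: 24.4
```

Call:
send_rows --plan "0 -0.06 -0.066 0 0 0 -1;0 -0.123 -0.129 0 0 0 -1;0 -0.188 -0.189 0 0 0 -1;0 -0.256 -0.246 0 0 0 -1;0 -0.327 -0.301 0 0 0 -1"

```text
clock: 18.65
tool_pos: [559.2, -68.8, 227.5]
tcp_rot: [0.116, 0.993, 0.003, 0.001]
ft_force: [-0.5, 15.3, 12.6]
width: 11.3
grasp_force: 25.1
```

Call:
send_rows --plan "0 -0.073 -0.051 0 0 0 -1;0 -0.148 -0.098 0 0 0 -1;0 -0.225 -0.143 0 0 0 -1;0 -0.305 -0.183 0 0 0 -1;0 -0.386 -0.22 0 0 0 -1"

```text
clock: 19.15
tool_pos: [550.1, -107.3, 249.6]
tcp_rot: [0.115, 0.993, 0.002, 0.001]
ft_force: [0.1, 10.6, 12.9]
width: 11.0
grasp_force: 26.0
```

```bash
cat > arc.py <<'E'
from cell import robot
from h import *
o=robot.observe(); p=o['tool_pos']; t=np.array([534.06,-184.83]); ex=np.array([np.cos(-1.8027),np.sin(-1.8027)])
out=-(p[:2]-t)@ex; up=p[2]+17-80; print(out,up,np.hypot(out,up),'door',np.pi/2-np.arctan2(up,out)-np.arctan2(36,195),o['ft_force'],o['wrist_torque'])
E
python3 arc.py
```

```text
79.13679919097324 186.59043304499937 202.67861922292843 door 0.21856548434683 [ 0.08420342 10.57163321 12.8816948 ] [ 1.84574785  0.29397018 -0.05789731]
```

Call:
send_rows --plan "0 -0.082 -0.04 0 0 0 -1;0 -0.166 -0.073 0 0 0 -1;0 -0.252 -0.1 0 0 0 -1;0 -0.338 -0.125 0 0 0 -1;0 -0.4 -0.14 0 0 0 -1"

```text
clock: 19.65
tool_pos: [540.5, -147.8, 262.2]
tcp_rot: [0.115, 0.993, 0.0, 0.0]
ft_force: [-0.8, 4.8, -1.7]
width: 11.2
grasp_force: 24.7
```

```bash
python3 arc.py
```

```text
37.484731713627426 199.22042391113933 202.71626085486255 door 0.003422777918265313 [-0.78962566  4.75503861 -1.71872449] [ 0.65940494  0.2148537  -0.02857989]
```

Almost shut; push on in small steps until the force rises.

Call:
send_rows --plan "0 -0.01 0 0 0 0 -1;0 -0.02 0 0 0 0 -1;0 -0.03 0 0 0 0 -1;0 -0.04 0 0 0 0 -1;0 -0.04 0 0 0 0 -1"

```text
clock: 20.15
tool_pos: [539.8, -150.6, 262.6]
tcp_rot: [0.116, 0.993, 0.001, 0.0]
ft_force: [-3.9, 9.4, 13.6]
width: 10.7
grasp_force: 26.5
```

```bash
python3 arc.py
```

```text
34.66844153651629 199.5743784006657 202.5631589223049 door -0.010564297819106588 [-3.89550167  9.44593253 13.60028467] [ 1.68462196  0.44518642 -0.01867342]
```

Call:
send_rows --plan "0 -0.01 0 0 0 0 -1;0 -0.02 0 0 0 0 -1;0 -0.03 0 0 0 0 -1;0 -0.03 0 0 0 0 -1;0 -0.03 0 0 0 0 -1"

```text
clock: 20.65
tool_pos: [539.8, -150.8, 262.6]
tcp_rot: [0.116, 0.993, 0.004, 0.001]
ft_force: [-0.0, 22.3, 13.4]
width: 11.0
grasp_force: 26.9
```

```bash
python3 arc.py;python3 -c "
from cell import robot
import cv2,numpy as np
s=robot.read_camera('scene')['image'][:,:,::-1]
cv2.imwrite('pics/c5.png',cv2.resize(s[60:280,150:380],None,fx=2.6,fy=2.6))"
```

```text
34.48206977380719 199.58887552151396 202.54563033506327 door -0.011483118303369316 [-2.24597977e-03  2.23320292e+01  1.33766901e+01] [ 3.80952353 -0.04096154 -0.05799965]
```

View pics/c5.png

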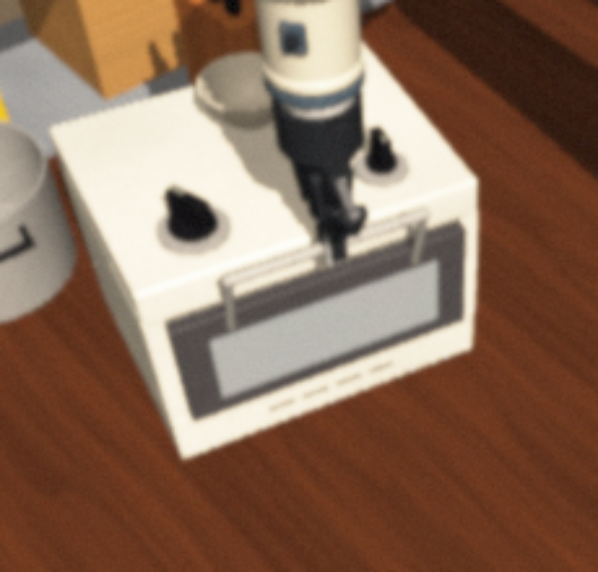

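Picture 5: the door panel lies flush in the oven front (the panel from (170,325) to (462,230)), handle above it. Moving on pressed against the stop: shut. Release and go over to the thermostat.

Call:
send_rows --plan "0 0 0 0 0 0 -0.6;0 0 0 0 0 0 -0.5;0 0.01 0 0 0 0 -0.4;0 0.02 0 0 0 0 -0.4;0 0.03 0 0 0 0 -0.4"

```text
clock: 21.2
tool_pos: [539.5, -151.9, 260.8]
tcp_rot: [0.115, 0.993, -0.0, -0.0]
ft_force: [-0.1, 0.5, 0.3]
width: 25.6
grasp_force: 0.0
```

Call:
send_rows --plan "0 0 -0.1 0 0 0 -0.4;0 0 -0.3 0 0 0 -0.4;0 0 -0.5 0 0 0 -0.4;0 0 -0.7 0 0 0 -0.2;0 0 -0.9 0 0 0 -0.1"

```text
clock: 21.7
tool_pos: [539.7, -151.8, 352.6]
tcp_rot: [0.115, 0.993, -0.0, 0.0]
ft_force: [0.1, 0.3, 0.6]
width: 38.5
grasp_force: 0.0
```

Call:
send_rows --plan "0 0 0 0 0 0.04 -0.1;0 0 0 0 0 0.08 -0.1;0 0 0 0 0 0.13 -0.1;0 0 0 0 0 0.18 -0.1;0 0 0 0 0 0.22 -0.1"

```text
clock: 22.2
tool_pos: [539.7, -151.8, 351.8]
tcp_rot: [0.448, 0.894, -0.0, 0.0]
ft_force: [0.7, 0.2, 0.5]
width: 38.2
grasp_force: 0.0
```

Call:
send_rows --plan "0 0 0 0 0 0.04 -0.1;0 0 0 0 0 0.08 -0.1;0 0 0 0 0 0.13 -0.1;0 0 0 0 0 0.18 -0.1;0 0 0 0 0 0.22 -0.1"

```text
clock: 22.7
tool_pos: [539.7, -151.8, 351.8]
tcp_rot: [0.724, 0.69, 0.0, 0.0]
ft_force: [0.5, -0.7, 0.5]
width: 38.5
grasp_force: 0.0
```

Call:
send_rows --plan "0 0 0 0 0 0.04 -0.1;0 0 0 0 0 0.08 -0.1;0 0 0 0 0 0.13 -0.1;0 0 0 0 0 0.18 -0.1;0 0 0 0 0 0.22 -0.1"

```text
clock: 23.2
tool_pos: [539.8, -151.8, 351.8]
tcp_rot: [0.915, 0.403, 0.0, 0.0]
ft_force: [-0.2, -0.3, -0.4]
width: 38.5
grasp_force: 0.0
```

Call:
send_rows --plan "0 0 0 0 0 0.04 -0.1;0 0 0 0 0 0.08 -0.1;0 0 0 0 0 0.13 -0.1;0 0 0 0 0 0.18 -0.1;0 0 0 0 0 0.22 -0.1"

```text
clock: 23.7
tool_pos: [539.8, -151.8, 351.7]
tcp_rot: [0.998, 0.07, 0.0, 0.0]
ft_force: [-0.5, 0.6, -0.4]
width: 38.2
grasp_force: 0.0
```

```bash
python3 -c "
from cell import robot
from h import *
print(move(robot,[618,-264,335],down(-2.79)),robot.observe()['joint_pos'].round(3))"
```

```text
(array([0.619, 1.22 , 0.168]), array([ 0.000e+00, -2.000e-04,  4.325e-01])) [-0.277  0.158  1.623 -0.     1.36   1.155]
```

Call:
send_rows --plan "0.12 0.18 0 0 0 0.04 -0.1;0.24 0.36 0 0 0 0.08 -0.1;0.36 0.54 0 0 0 0.13 -0.1;0.48 0.75 0 0 0 0.18 -0.1;0.6 0.95 0 0 0 0.22 -0.1"

```text
clock: 24.2
tool_pos: [613.4, -237.9, 351.8]
tcp_rot: [0.962, -0.272, 0.0, 0.0]
ft_force: [0.3, 0.6, -0.2]
width: 38.7
grasp_force: 0.0
```

Call:
send_rows --plan "0 0 0 0 0 0.04 -0.1;0 0 0 0 0 0.08 -0.1;0 0 0 0 0 0.13 -0.1;0 0 0 0 0 0.18 -0.1;0 0 0 0 0 0.2 -0.1"

```text
clock: 24.7
tool_pos: [612.9, -237.1, 351.7]
tcp_rot: [0.831, -0.556, 0.0, 0.0]
ft_force: [0.7, 0.4, 0.2]
width: 38.6
grasp_force: 0.0
```

```bash
python3 -c "
from cell import robot
from h import *
print(move(robot,[618,-264,335],down(-2.79)),robot.observe()['joint_pos'].round(3))"
```

```text
(array([0.268, 0.055, 0.167]), array([-0.    , -0.0001,  0.0126])) [-0.371  0.321  1.415 -0.     1.406  2.379]
```

Shift over the knob, and look from close by.

Call:
send_rows --plan "0.07 0.02 0.02 0 0 0.004 -0.1;0.14 0.03 0.05 0 0 0.006 -0.1;0.21 0.05 0.1 0 0 0.008 -0.1;0.27 0.055 0.16 0 0 0.008 -0.1;0.27 0.055 0.16 0 0 0.008 -0.1"

```text
clock: 25.2
tool_pos: [617.9, -264.8, 333.4]
tcp_rot: [0.826, -0.564, -0.001, 0.0]
ft_force: [0.9, 0.0, -0.5]
width: 38.1
grasp_force: 0.0
```

```bash
python3 -c "
from cell import robot
from h import *
print(move(robot,[618,-264,284],down(-2.79)))
s=robot.read_camera('scene');i=s['image'][:,:,::-1]
print(proj(s,[618,-264,304]),proj(s,[618,-264,263]))
cv2.imwrite('pics/c6.png',cv2.resize(i[70:190,170:290],None,fx=5,fy=5,interpolation=cv2.INTER_CUBIC))"
```

```text
(array([-0.006, -0.005,  0.494]), array([0.0005, 0.0004, 0.0064]))
(np.float64(221.58784582872823), np.float64(135.02440653571344)) (np.float64(224.5309406897284), np.float64(148.04564047543215))
```

View pics/c6.png

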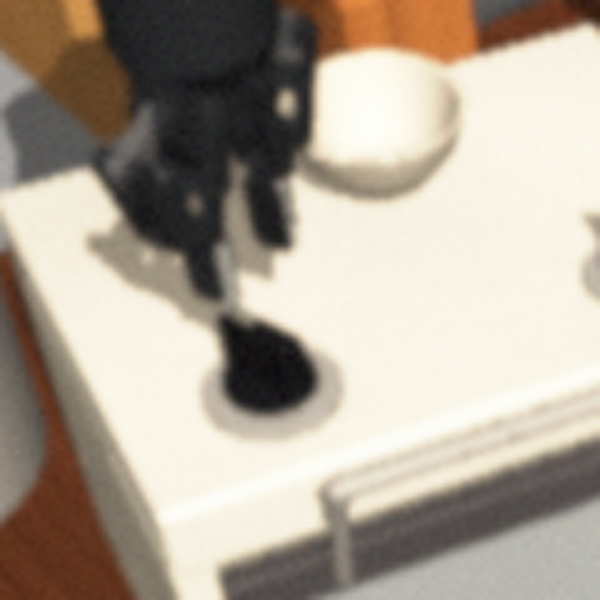

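Picture 6: the thermostat's skirt is centred at (273,388), just where my axis projects (272,390); the fingers hang above it on both sides. Descend.

Call:
send_rows --plan "-0.01 0 0.1 0 0 0.003 -0.1;-0.01 0 0.2 0 0 0.005 -0.1;-0.01 0 0.3 0 0 0.005 -0.1;-0.01 0 0.38 0 0 0.005 -0.1;-0.01 0 0.38 0 0 0.005 -0.1"

```text
clock: 25.75
tool_pos: [617.2, -262.6, 295.1]
tcp_rot: [0.821, -0.571, -0.001, 0.0]
ft_force: [-0.4, 0.2, 0.5]
width: 38.7
grasp_force: 0.0
```

Call:
send_rows --plan "0 0 0.03 0 0 0 -0.1;0 0 0.06 0 0 0 -0.1;0 0 0.09 0 0 0 -0.1;0 0 0.12 0 0 0 -0.1;0 0 0.12 0 0 0 -0.1" --grip_force 30

```text
clock: 26.25
tool_pos: [617.7, -263.0, 284.5]
tcp_rot: [0.821, -0.571, -0.0, 0.0]
ft_force: [0.2, -0.2, -0.1]
width: 38.3
grasp_force: 0.0
```

Call:
send_rows --plan "0 0 0 0 0 0 -0.3;0 0 0 0 0 0 -0.5;0 0 0 0 0 0 -0.7;0 0 0 0 0 0 -0.9;0 0 0 0 0 0 -0.9"

```text
clock: 26.75
tool_pos: [618.1, -263.1, 285.3]
tcp_rot: [0.821, -0.571, 0.0, -0.0]
ft_force: [1.2, -0.3, 1.7]
width: 13.5
grasp_force: 30.7
```

```bash
python3 -c "
from cell import robot
from h import *
o=robot.observe();print(move(robot,[618,-264,284],down(-2.79)),o['ft_force'],o['wrist_torque'],o['joint_pos'])"
```

```text
(array([0.008, 0.004, 0.013]), array([-0.0001, -0.0001,  0.0015])) [ 1.15450746 -0.34270436  1.73972946] [ 0.06678939 -0.09019511  0.05847399] [-4.04692511e-01  3.83589660e-01  1.46713667e+00  1.12637002e-05
  1.29025481e+00  2.38069577e+00]
```

Gripped (13.5 mm, as the bar's width). Turn anticlockwise (negative about tool z).

Call:
send_rows --plan "0 0 0 0 0 -0.04 -0.9;0 0 0 0 0 -0.08 -0.9;0 0 0 0 0 -0.13 -0.9;0 0 0 0 0 -0.17 -0.9;0 0 0 0 0 -0.2 -0.9"

```text
clock: 27.25
tool_pos: [616.6, -264.2, 285.3]
tcp_rot: [0.958, -0.287, -0.001, 0.001]
ft_force: [-6.8, -5.3, 4.9]
width: 13.2
grasp_force: 31.0
```

Call:
send_rows --plan "0 0 0 0 0 -0.04 -0.9;0 0 0 0 0 -0.08 -0.9;0 0 0 0 0 -0.13 -0.9;0 0 0 0 0 -0.17 -0.9;0 0 0 0 0 -0.2 -0.9"

```text
clock: 27.75
tool_pos: [616.1, -266.0, 285.3]
tcp_rot: [1.0, 0.023, -0.002, 0.002]
ft_force: [-6.8, -11.7, 3.3]
width: 13.5
grasp_force: 31.0
```

Call:
send_rows --plan "0 0 0 0 0 -0.04 -0.9;0 0 0 0 0 -0.08 -0.9;0 0 0 0 0 -0.13 -0.9;0 0 0 0 0 -0.17 -0.9;0 0 0 0 0 -0.2 -0.9"

```text
clock: 28.25
tool_pos: [616.7, -267.7, 285.4]
tcp_rot: [0.944, 0.331, -0.002, 0.003]
ft_force: [-4.2, -18.0, 0.5]
width: 13.1
grasp_force: 30.6
```

Call:
send_rows --plan "0 0 0 0 0 -0.03 -0.9;0 0 0 0 0 -0.06 -0.9;0 0 0 0 0 -0.09 -0.9;0 0 0 0 0 -0.12 -0.9;0 0 0 0 0 -0.15 -0.9"

```text
clock: 28.75
tool_pos: [617.8, -268.6, 285.4]
tcp_rot: [0.841, 0.541, -0.002, 0.004]
ft_force: [0.6, -21.3, -2.0]
width: 13.1
grasp_force: 30.1
```

```bash
cat > k.py <<'E'
from cell import robot
from h import *
o=robot.observe();print(move(robot,[618,-264,284],down(1.339-np.pi/2)),o['ft_force'].round(1),o['wrist_torque'].round(3),o['joint_pos'].round(3))
E
python3 k.py
```

```text
(array([ 0.043, -0.017,  0.014]), array([ 0.0013,  0.0027, -0.062 ])) [  0.6 -21.3  -2. ] [-3.63  -0.054 -0.095] [-0.408  0.384  1.466 -0.008  1.287  0.021]
```

Call:
send_rows --plan "-0.01 0.005 0 0 0 0 -0.9;-0.02 0.01 0 0 0 0 -0.9;-0.03 0.015 0 0 0 0 -0.9;-0.045 0.02 0 0 0 0 -0.9;-0.045 0.02 0 0 0 0 -0.9"

```text
clock: 29.25
tool_pos: [617.8, -268.9, 285.3]
tcp_rot: [0.842, 0.54, -0.0, 0.001]
ft_force: [-0.6, -5.9, 2.4]
width: 13.2
grasp_force: 30.9
```

Call:
send_rows --plan "0 0 0 0 0 -0.01 -0.9;0 0 0 0 0 -0.02 -0.9;0 0 0 0 0 -0.03 -0.9;0 0 0 0 0 -0.04 -0.9;0 0 0 0 0 -0.04 -0.9"

```text
clock: 29.75
tool_pos: [618.2, -269.0, 285.3]
tcp_rot: [0.806, 0.593, -0.0, 0.001]
ft_force: [0.4, -7.0, 1.6]
width: 13.4
grasp_force: 30.7
```

```bash
python3 k.py
```

```text
(array([ 0.048, -0.017,  0.013]), array([ 0.0005,  0.0006, -0.0225])) [ 0.4 -7.   1.6] [-1.096  0.01   0.022] [-0.412  0.387  1.462 -0.002  1.291 -0.109]
```

Call:
send_rows --plan "0 0 0 0 0 -0.01 -0.9;0 0 0 0 0 -0.02 -0.9;0 0 0 0 0 -0.03 -0.9;0 0 0 0 0 -0.03 -0.9;0 0 0 0 0 -0.03 -0.9"

```text
clock: 30.25
tool_pos: [618.3, -269.1, 285.3]
tcp_rot: [0.777, 0.629, -0.0, 0.001]
ft_force: [1.3, -6.8, 0.9]
width: 13.3
grasp_force: 34.4
```

```bash
python3 k.py
```

```text
(array([ 0.049, -0.014,  0.013]), array([0.0006, 0.0006, 0.0068])) [ 1.3 -6.8  0.9] [-1.111 -0.146 -0.697] [-4.120e-01  3.870e-01  1.462e+00 -1.000e-03  1.290e+00 -2.010e-01]
```

Torque rose to 0.7 N m, at the expected angle: end stop. Release, lift, check.

Call:
send_rows --plan "0 0 0 0 0 0 -0.9;0 0 0 0 0 0 -0.6;0 0 0 0 0 0 -0.3;0 0 0 0 0 0 -0.1;0 0 0 0 0 0 -0.1"

```text
clock: 30.75
tool_pos: [617.8, -267.6, 284.8]
tcp_rot: [0.777, 0.63, 0.0, -0.0]
ft_force: [-0.2, -0.4, 0.3]
width: 38.1
grasp_force: 0.0
```

Call:
send_rows --plan "0 0 -0.1 0 0 0 -0.1;0 0 -0.3 0 0 0 -0.1;0 0 -0.5 0 0 0 -0.1;0 0 -0.75 0 0 0 -0.1;0 0 -1 0 0 0 -0.1"

```text
clock: 31.25
tool_pos: [617.7, -267.8, 386.7]
tcp_rot: [0.777, 0.629, 0.0, 0.0]
ft_force: [-0.4, -1.0, -0.2]
width: 38.4
grasp_force: 0.0
```

Call:
send_rows --plan "-0.2 0 0 0 0 0 -0.1;-0.4 0 0 0 0 0 -0.1;-0.6 0 -0.1 0 0 0 -0.1;-0.8 0 -0.2 0 0 0 -0.1;-1 0 -0.2 0 0 0 -0.1"

```text
clock: 31.75
tool_pos: [596.6, -368.2, 405.9]
tcp_rot: [0.777, 0.629, 0.0, 0.0]
ft_force: [0.4, -0.6, 0.3]
width: 38.1
grasp_force: 0.0
```

```bash
python3 -c "
from cell import robot
from h import *
o=robot.observe();print(o['tool_pos'],o['joint_pos'].round(2))"
```

```text
[ 596.56272829 -368.18296755  405.91772205] [-0.55  0.38  1.23 -0.    1.54 -0.34]
```

```bash
python3 -c "
from cell import robot
from h import *
a=robot.read_camera('scene')['image'][:,:,::-1];b=robot.read_camera('top')['image'][:,:,::-1]
r=lambda x:cv2.resize(x,(390,390),interpolation=cv2.INTER_CUBIC)
cv2.imwrite('pics/c7.png',np.hstack([r(a[90:220,165:295]),r(b[165:295,400:530])]))
cv2.imwrite('pics/c8.png',a)"
```

```text
(no output)
```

View pics/c7.png

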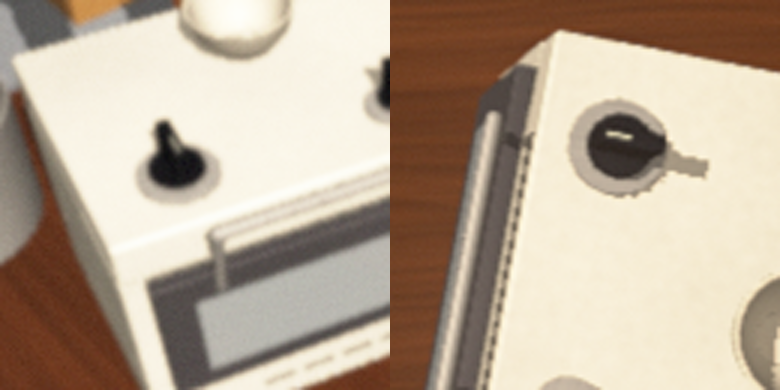

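View pics/c8.png

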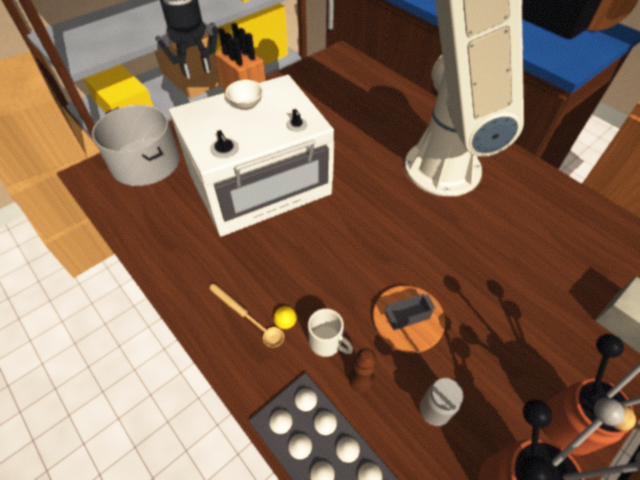

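The last two pictures show the thermostat pointer (top view, (632,137) to (606,133)) facing straight out of the front. The door is shut, the tin is upright on the board at (410,311), and the other things stand where they were.

```bash
python3 -c "
from cell import robot
print(robot.finish_job())"
```

```text
the job is handed in; nothing more can be done
None
```

The job is handed in after about 32 s of robot time: the tin stands upright on the board, the oven door is pushed shut against its stop, and the thermostat is turned anticlockwise to its end stop (off); the hand-in returned no verdict.

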